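Clamp a plaster medal in the carving fixture

ROBOT

A 6-joint arm with a two-finger parallel gripper is mounted at the origin on the work surface. World frame = base frame: x ahead of the robot, y to its left, z up, the work surface at z = 0. Lengths are in m, angles in degrees, forces in N, time in s.
With the tool pointing down it reaches from about 0.3 to 0.75 m from the base axis. Payload 8.5 kg.
Tool frame: the origin (TCP) lies at the very end of the fingers, on their centre line; the grasp point (between the pads) lies 19 mm behind it (env.pinch_z is the distance from the TCP to the grasp point, in m); z points along the fingers, y is the line along which they close (so a half turn about z gives the same grasp; the last joint's range is limited). The gripper opens to 85 mm and grips with 20 to 120 N. Pads are 22 mm wide; open, the fingers measure 114 mm over their backs; the gripper's body (76 mm by 85 mm) begins 54 mm behind the grasp point. The pads swing forward as they close: fully open they stand 13 mm farther back than shut.
Start: joints at [-81.492, 21.807, 74.336, -0, 83.858, -12.336], TCP at [0.196, -0.514, 0.202] pointing down, gripper open.
Joint ranges: [-178.18, 178.18], [-50.72, 133.34], [12.68, 142.11], [-81.47, 261.47], [9.98, 163.14], [-165.26, 165.26]. Speed limits (degrees/s): [136.94, 136.94, 180, 180, 180, 180].

INTERFACE

Orientations are given as a 3x3 rotation matrix whose columns are the frame's x, y, z axes.
In Python, from rig import env, viewer gives the robot as it stands.
- The arm moves only by the tool drive_tool, never from a script. Its argument "series" is a list of rows, each a list of 3 entries, a list of its own where there are three numbers: the shift along the tool's x, y, z in m, then the turn about the tool's z in degrees, then the finger opening in m, from 0 to 0.0854. A call has 1 to 20 rows; each row is the pose to reach, as a shift and turn from the pose commanded when the call began, along the tool's axes at that moment; what a row does not reach only later rows make up. A row lasts 1/10 s, in which the tool goes at most 50 mm and 8.59 degrees, less where a joint would pass 70% of its speed; a pose out of reach is approached as far as the arm can. A call with a gripper value outside its range is refused whole. The fingers move at their own pace and stop on an object; "newtons" is the grip in N (left out, the last holds). Time passes only in rows, so rows that repeat a pose let the fingers close. It gives the time, the measured TCP pose, the force, the opening and the grip force at its end, in the units of the state.
- env.observe(): the state, without advancing time (a new reading comes with each control period).
- viewer.get_image(name): name is "side" or "top" or "wrist"; returns a dict with "img" (420x560x3 uint8, red, green, blue), "depth" (420x560 float32, m along the optical axis (not along the pixel's ray), 0 where there is no reading), "camera_matrix" (3x3 intrinsics, pixels), "rvec" (rotation vector, rad) and "tvec" (3), from world to camera coordinates, as OpenCV has them. Camera axes: x right, y down, z forward; pixel columns grow to the right and rows downward; lengths in m; the calibration is good to about 2 mm. A picture is of the moment at which its call begins.
- env.close_job(): hands the job in; it is judged then, once.
The state is a dict: "time_s": time; "q": joint angles; "qvel": joint speeds; "joint_efforts": joint torques, N m; "position": TCP position; "tool_rot": TCP orientation; "ft_force": force on the tool from outside, world axes, zero at the start; "wrist_torque": the same for the moment, N m; "grip_width": finger opening in m; "gripper_force": force on a finger pad.
Only numpy, scipy, OpenCV 4.12 (cv2) and the standard library are available. Lean on these libraries where they do the work, as an engineer would, in place of code of your own. Each camera call takes 0.05 s, during which the arm holds its last target. There are 200 camera calls.

TASK

With the fingertips, slide the round plaster medal along the guide of the plywood fixture until it rests fully home against the aluminium end stop, then push the red clamp lever over past its dead point until it snaps into lock with the rubber pad holding the medal down. The medal must only slide on the board: do not lift it, and leave the other things on the table where they are.

Things in the scene. Friction and masses are not known exactly. Their poses are not given: they have to be found in the camera images.
- fixture: Fixed plywood board, top at z = 15 mm; place and yaw vary. Origin: on the table, under the medal's home centre. The medal slides to +x. Board spans x -150 to 65, y -80 to 145 mm. Two dark guide rails along x, inner faces at y = +-53 mm, 11 mm above the board, x -140 to 50 mm; guide open above and at its -x end. Clamp bracket on the +y side: x 4 to 36, y 77 to 127 mm, up to z = 67 mm.
- medal: Loose white plaster disc, 100 mm across, 18 mm thick, about 0.16 kg, with a low grey-brown clay sprig on top. Origin: centre of its underside, z up. It lies in the guide (3 mm play each side), 45 to 80 mm short of home at the start; fully home its origin is at x = 0, y about 0, z = 15 mm of the fixture. It takes about 1 to 2 N to slide.
- lever (a joint): Angle (rad) of the red lever. 0: open, nearly upright, leaning 0.22 from vertical to the fixture's +y. Grows as it swings over to +y; 1.35, hard stop: locked, lever level. Starts at 0. A spring resists with up to 0.8 N m (9 N at 90 mm from the pivot) on the way, falling to nothing at the dead point, 0.95; beyond it the spring throws the lever into lock and keeps it there. Let go short of it, the lever springs back open.
- lever_tip (a point): Outer end of the red lever, on its centre line, 115 mm from the pivot axis. The outer 63 mm is a red round grip of 18 mm diameter, the rest a 12 mm steel rod.
- lever_pivot (a point): Fixed point on the lever's pivot axis, in the lever's plane; at x = 20, y = 105, z = 60 mm of the fixture. The axis runs along the fixture's x.
- clamp_arm: Steel clamp arm with a black rubber pad (18 mm across), driven by the lever. Origin: its pivot, at x = 20, y = 90, z = 55 mm of the fixture. Open: it stands up to z = 125 mm, pad at about y = 46, z = 99 mm. Locked: it lies level towards -y, the pad pressing on the medal's face at x = 20, y = 32 mm.
- end_stop (a point): Middle of the upper edge of the aluminium end stop's face that the medal meets: x = 50, y = 0, z = 29 mm of the fixture. The stop is a bar across the guide, 14 mm above the board.
- spatula: Bystander: modelling spatula, 180 mm, wooden handle, lying on the table on the fixture's -y side. Origin: underside of its middle.
- brush: Bystander: brush, 170 mm, lying on the table on the fixture's -y side, beyond the spatula. Origin: underside of its middle.
- jar: Bystander: amber jar, 52 mm across, 62 mm high, black cap, beyond the end stop. Origin: centre of its underside.
- blank: Bystander: brass disc, 60 mm across, 12 mm high, beyond the end stop. Origin: centre of its underside.
- cup: Bystander: blue cup, 72 mm across, 85 mm high, on the fixture's +y side beyond the reach of the locked lever. Origin: centre of its underside.
- sanding_block: Bystander: cork block 70 x 45 x 26 mm, on the fixture's +y side, nearer the robot than the clamp. Origin: centre of its underside.
Things that resemble listed ones, but are neither listed nor needed, are in the scene too. Leave any green or yellow look-alike of the medal alone.

How it is judged (in metres and radians):
On the way, in this order (a step that is already met when the one before it is completed fails the run):
1. the medal is slid home against the end stop while the clamp is still open (x of medal in the frame of fixture between -0.004 and 0.004 m and y of medal in the frame of fixture between -0.006 and 0.006 m and z of medal in the frame of fixture below 0.018 m and angle between medal's own z axis and vertical below 0.06 rad and value of joint lever below 0.6 rad), for 0.2 s.
2. the lever is past its dead point and locked, the pad on the medal (x of medal in the frame of fixture between -0.004 and 0.004 m and y of medal in the frame of fixture between -0.006 and 0.006 m and z of medal in the frame of fixture below 0.018 m and angle between medal's own z axis and vertical below 0.06 rad and value of joint lever above 1.3 rad and contact force between clamp_arm and medal above 1 N), for 0.2 s.
At the end, for the whole second after the job is handed in: The medal lies flat on the board within 4 mm of home against the end stop (and within 6 mm of the guide's middle), at rest; the lever reads over 1.3 rad (locked) and the clamp's pad presses on the medal with more than 1 N (all of step 2 and linear speed of medal below 0.01 m/s); the robot touches nothing.
It fails at once if the medal is lifted off the board (more than 6 mm) or tipped (z of medal in the frame of fixture above 0.021 m or angle between medal's own z axis and vertical above 0.2 rad).
It fails at once if another thing on the table is displaced by more than 20 mm (distance of any of spatula, brush, jar, blank, cup, sanding_block from where it was at the start of the episode above 0.02 m).
It also fails if it takes over 38 s, if anything falls off the work surface, if the arm or the gripper's body presses on something with over 40 N, if the wrist force passes 120 N, or if a joint passes its speed limit or range.

## Working session

There is one attempt and no reset: what is moved stays moved. The work goes in short steps, Python scripts to look and compute and a tool call to move; the robot and the scene stay as the last step left them, time stands still between calls to the robot, and variables do not carry over. Pictures are saved under pics/ and viewed, at most 10 in all, crops included, and the job is handed in when it is done.

Besides the shell and the picture viewer there is one more tool, called after ">>>" by a JSON object that holds its "method" and its "body". drive_tool: Moves the arm, as the interface text tells. Its arguments: {"type":"object","properties":{"series":{"type":"array"},"newtons":{"type":"number"}},"required":["series"]}

```bash
mkdir -p pics; ls
cat > h.py <<'E'
import numpy as np, cv2
from rig import env, viewer
def grab(n):
    d=viewer.get_image(n); R=cv2.Rodrigues(np.array(d["rvec"],float))[0]; d["R"]=R; d["t"]=np.array(d["tvec"],float).reshape(3); d["K"]=np.array(d["camera_matrix"],float); return d
def ray(d,u,v,z):
    c=-d["R"].T@d["t"]; r=d["R"].T@np.linalg.inv(d["K"])@np.array([u,v,1.]); return c+r*(z-c[2])/r[2]
def pt(d,u,v):
    z=d["depth"][int(round(v)),int(round(u))]; return d["R"].T@(np.linalg.inv(d["K"])@np.array([u,v,1.])*z-d["t"])
def cloud(d):
    v,u=np.mgrid[:420,:560]; p=np.stack([u,v,np.ones_like(u)],-1)@np.linalg.inv(d["K"]).T*d["depth"][...,None]; return (p-d["t"])@d["R"]
def save(d,n): cv2.imwrite("pics/"+n,cv2.cvtColor(d["img"],cv2.COLOR_RGB2BGR))
E
python3 - <<'E'
from h import *
for n in("top","side"):
    d=grab(n); save(d,n+"0.png"); np.savez("/tmp/"+n,img=d["img"],depth=d["depth"],K=d["K"],R=d["R"],t=d["t"]); print(n,-d["R"].T@d["t"])
print(env.observe(),env.pinch_z)
E
```

```text
pics
top [0.46765604 0.0205009  1.10182501]
side [0.32508968 0.78609669 1.02484278]
{'time_s': 0.1, 'q': array([-8.14931722e+01,  2.18372853e+01,  7.43777960e+01,  8.32464810e-04,
        8.38573006e+01, -1.23352710e+01]), 'qvel': array([-0.03412116, -0.15122177, -0.12105903,  0.05223902,  0.06112009,
        0.01612577]), 'joint_efforts': array([ 4.65728837e-03, -4.49219370e+01, -2.31658387e+01, -1.51650429e-04,
        3.64004511e-03,  1.16222782e-05]), 'position': array([ 0.19565001, -0.51372124,  0.20168747]), 'tool_rot': array([[ 9.34565086e-01,  3.55792173e-01, -1.72589659e-04],
       [ 3.55792102e-01, -9.34564291e-01,  1.25153870e-03],
       [ 2.83991541e-04, -1.23105041e-03, -9.99999202e-01]]), 'ft_force': array([ 0.34258298, -0.53604392,  0.12565729]), 'wrist_torque': array([ 0.04198262, -0.02626651,  0.00048029]), 'gripper_force': 0.0, 'grip_width': 0.08538995891314627} 0.0187
```

View pics/top0.png

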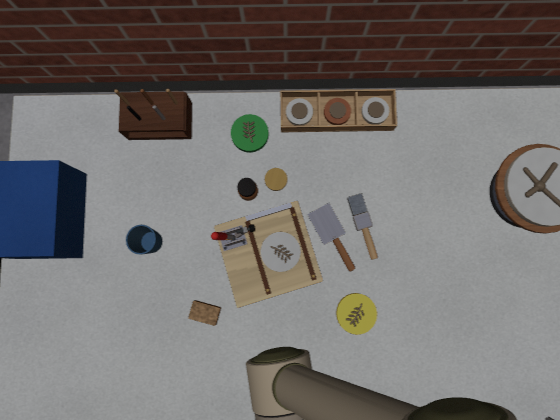

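View pics/side0.png

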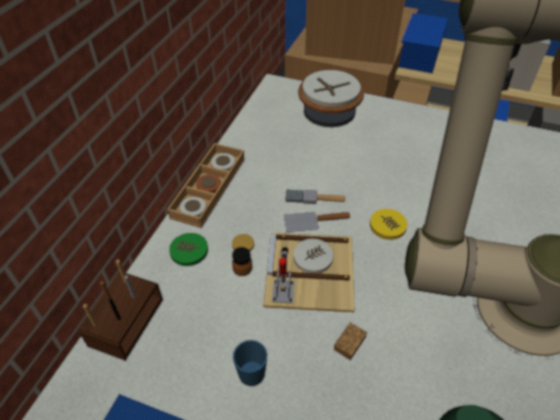

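The top view shows the white sprigged medal in the fixture at (281,252), the rails on either side of it, the end stop at (270,213) and the red lever at (218,236). The look-alikes are the green disc (250,132), the yellow disc (357,313) and the small white discs in the tray (300,110) and (376,109). Only (281,252) is white and lies in the guide. I'll measure it and confirm in a crop.

Run:
```python
from h import *
d=dict(np.load("/tmp/top.npz")); img=d["img"]
hsv=cv2.cvtColor(img,cv2.COLOR_RGB2HSV); H,S,V=[hsv[...,i].astype(int) for i in range(3)]
P=cloud(d); u0,v0,u1,v1=205,195,335,315
win=np.zeros(img.shape[:2],bool); win[v0:v1,u0:u1]=1
print("px board",hsv[285,260],"rail",hsv[245,302],hsv[225,300],"medal",hsv[240,278],"table",hsv[340,200])
wood=win&(H>8)&(H<28)&(S>60)&(V>120)
rail=win&(S>60)&(V<115)&(H<20)&(P[...,2]<.04)
red=win&((H<6)|(H>174))&(S>150)&(V>90)
def comps(m,mn):
    n,l,s,c=cv2.connectedComponentsWithStats(m.astype(np.uint8)); return [(l==i) for i in range(1,n) if s[i,4]>mn]
for m in comps(rail,40):
    r=cv2.minAreaRect(np.argwhere(m)[:,::-1].astype(np.float32)); b=cv2.boxPoints(r)
    w=[ray(d,*p,.026)[:2] for p in b]; print("rail",m.sum(),np.round(r[0],1),np.round(w,4).tolist())
    ps=np.array([ray(d,u,v,.026)[:2] for v,u in np.argwhere(m)]); vx,vy,cx,cy=cv2.fitLine(ps.astype(np.float32),cv2.DIST_HUBER,0,.01,.01).ravel(); print("  dir",np.degrees(np.arctan2(vy,vx)),cx,cy)
c=max(comps(wood,40),key=lambda m:m.sum()); 
ps=np.argwhere(wood)[:,::-1].astype(np.float32); r=cv2.minAreaRect(np.argwhere(cv2.morphologyEx(wood.astype(np.uint8),cv2.MORPH_OPEN,np.ones((3,3))))[:,::-1].astype(np.float32))
b=np.array([ray(d,*p,.015)[:2] for p in cv2.boxPoints(r)]); print("board",np.round(b,4).tolist(),np.linalg.norm(b[0]-b[1]),np.linalg.norm(b[1]-b[2]))
med=win&(S<60)&(V>130)&(P[...,2]>.022)&(P[...,2]<.045)
for m in comps(med,60):
    k=cv2.findContours(m.astype(np.uint8),0,2)[0][0]; (x,y),rr=cv2.minEnclosingCircle(k); print("white",m.sum(),(x,y),rr,ray(d,x,y,.033),np.median(P[m],0), ray(d,x+rr,y,.033)-ray(d,x,y,.033))
for m in comps(red,10): print("red",m.sum(),np.argwhere(m).mean(0)[::-1],P[m].mean(0),P[m].max(0))
o=cv2.resize(cv2.cvtColor(img,cv2.COLOR_RGB2BGR)[185:320,195:345],None,fx=5,fy=4.4,interpolation=cv2.INTER_CUBIC); cv2.imwrite("pics/crop1.png",cv2.resize(o,(660,594)))
```

```text
px board [ 19  73 146] rail [  9 133  67] [ 19  77 116] medal [ 90   2 145] table [ 90   2 147]
rail 49 [248. 197.] [[0.6611, 0.1373], [0.6605, 0.0966], [0.6502, 0.0966], [0.6508, 0.1373]]
  dir 89.521286 0.655635 0.1174494
rail 377 [302.4 243.3] [[0.6253, 0.0157], [0.6299, 0.0004], [0.4487, -0.053], [0.4443, -0.0381]]
  dir 16.329721 0.5367165 -0.019428456
rail 333 [259.3 261.9] [[0.568, 0.1201], [0.5722, 0.106], [0.4159, 0.0585], [0.4119, 0.0724]]
  dir 16.476124 0.491759 0.08959643
rail 117 [212.5 308.5] [[0.3661, 0.2229], [0.3926, 0.2232], [0.3921, 0.1863], [0.3657, 0.1861]]
  dir 64.827576 0.37817842 0.20561053
board [[0.5845, 0.2078], [0.6477, -0.0103], [0.4409, -0.068], [0.3807, 0.1451]] 0.22713340300037085 0.21468136177090447
white 224 (268.5, 211.0) 23.5638427734375 [0.61800228 0.0648481  0.033     ] [0.61857258 0.06623621 0.02849619] [-0.00081987 -0.05920222  0.        ]
white 1035 (280.5, 251.5) 20.11228370666504 [0.51612812 0.03589459 0.033     ] [0.51803494 0.03916019 0.03261156] [-0.00067043 -0.04988858  0.        ]
red 39 [214.17948718 235.41025641] [0.54672878 0.17772545 0.17028812] [0.55438836 0.18527161 0.17414013]
```

View pics/crop1.png

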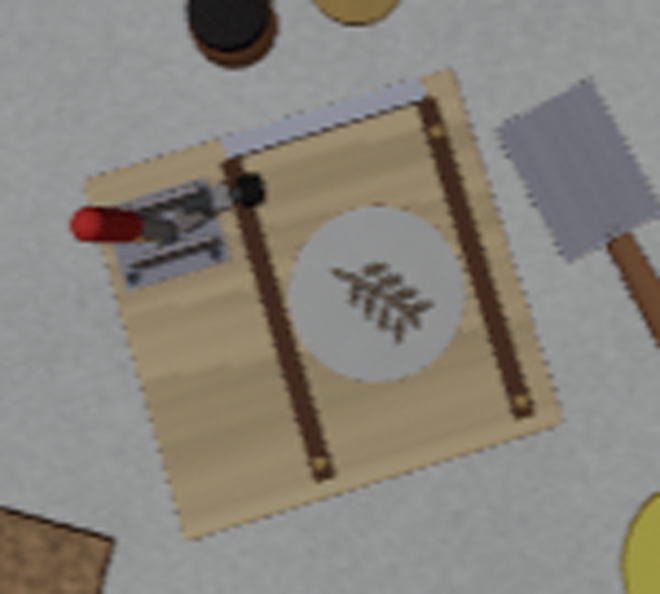

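The crop confirms it: the white disc is in the guide, with the clamp open and the lever upright. Rails, board, stop and medal all agree on the fixture pose:

| Quantity | Value |
|---|---|
| Fixture yaw | about 16.4° |
| Fixture origin | about (0.563, 0.050) |
| Medal position | about 49.5 mm short of home |

The lever tip prediction also matches the red blob. Next I'll move above the guide behind the medal with the fingers shut.

>>> {"method": "drive_tool", "body": {"series": [[[0.02,-0.02,0],0.5,0],[[0.045,-0.043,0],1,0],[[0.07,-0.068,0],1.5,0],[[0.098,-0.095,0],2,0],[[0.126,-0.122,0],2.5,0],[[0.154,-0.149,0],3,0],[[0.182,-0.176,0],3.5,0],[[0.21,-0.203,0],4,0],[[0.238,-0.23,0],4.4,0],[[0.266,-0.257,0],4.4,0],[[0.294,-0.284,0],4.4,0],[[0.322,-0.311,0],4.4,0],[[0.35,-0.338,0],4.4,0],[[0.375,-0.362,0],4.4,0],[[0.395,-0.382,0],4.4,0],[[0.41,-0.396,0],4.4,0],[[0.4195,-0.4054,0],4.4,0],[[0.4195,-0.4054,0],4.4,0],[[0.4195,-0.4054,0],4.4,0],[[0.4195,-0.4054,0],4.4,0]], "newtons": 20}}

```text
time_s: 2.1
position: [0.4432, 0.0136, 0.2021]
tool_rot: [[0.959, 0.282, -0.0], [0.282, -0.959, -0.0], [-0.0, -0.0, -1.0]]
ft_force: [0.8, -1.0, -0.1]
grip_width: 0.0002
gripper_force: 0.0
```

>>> {"method": "drive_tool", "body": {"series": [[[0,0,0.02],0,0],[[0,0,0.045],0,0],[[0,0,0.07],0,0],[[0,0,0.095],0,0],[[0,0,0.115],0,0],[[0,0,0.135],0,0],[[0,0,0.15],0,0],[[0,0,0.16],0,0],[[0,0,0.167],0,0],[[0,0,0.173],0,0],[[0,0,0.177],0,0],[[0,0,0.18],0,0],[[0,0,0.18],0,0],[[0,0,0.18],0,0]]}}

```text
time_s: 3.5
position: [0.4436, 0.0141, 0.0224]
tool_rot: [[0.959, 0.283, 0.0], [0.283, -0.959, -0.0], [0.0, 0.0, -1.0]]
ft_force: [0.1, 0.9, -1.1]
grip_width: 0.0002
gripper_force: 0.0
```

Run:
```python
from h import *
o=env.observe(); print(o["position"],o["ft_force"])
a=grab("wrist"); b=grab("side")
o=cv2.resize(b["img"][215:325,250:390],(560,440)); o=np.hstack([cv2.resize(a["img"],(400,300)),cv2.resize(o,(400,300))])
cv2.imwrite("pics/p2.png",o[...,::-1])
```

```text
[0.44362916 0.01414527 0.02241443] [ 0.10561733  0.94639199 -1.14138621]
```

View pics/p2.png

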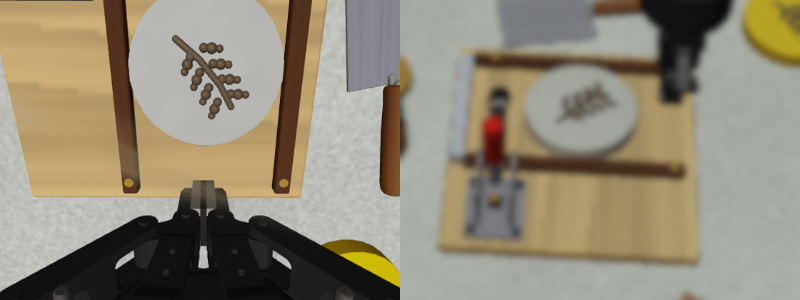

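The fingertips stand between the rails behind the medal: tips at (203,180) in the wrist half, rails at 129 and 284. Now I'll push gently and stop short of home.

>>> {"method": "drive_tool", "body": {"series": [[[0.004,0,0],0,0],[[0.008,0,0],0,0],[[0.011,0,0],0,0],[[0.014,0,0],0,0],[[0.017,0,0],0,0],[[0.02,0,0],0,0],[[0.023,0,0],0,0],[[0.026,0,0],0,0],[[0.029,0,0],0,0],[[0.032,0,0],0,0],[[0.035,0,0],0,0],[[0.038,0,0],0,0],[[0.041,0,0],0,0],[[0.044,0,0],0,0],[[0.047,0,0],0,0],[[0.05,0,0],0,0],[[0.053,0,0],0,0],[[0.055,0,0],0,0],[[0.057,0,0],0,0],[[0.058,0,0],0,0]]}}

```text
time_s: 5.6
position: [0.4993, 0.0306, 0.0222]
tool_rot: [[0.959, 0.283, 0.0], [0.283, -0.959, -0.0], [0.0, 0.0, -1.0]]
ft_force: [0.7, -0.1, 0.0]
grip_width: 0.0001
gripper_force: 0.0
```

>>> {"method": "drive_tool", "body": {"series": [[[0.0005,0,0],0,0],[[0.001,0,0],0,0],[[0.0015,0,0],0,0],[[0.002,0,0],0,0],[[0.0025,0,0],0,0],[[0.003,0,0],0,0]]}}

```text
time_s: 6.2
position: [0.502, 0.0314, 0.0222]
tool_rot: [[0.959, 0.283, 0.0], [0.283, -0.959, 0.0], [0.0, -0.0, -1.0]]
ft_force: [0.1, -0.2, 0.3]
grip_width: -0.0004
gripper_force: 0.0
```

>>> {"method": "drive_tool", "body": {"series": [[[0.0005,0,0],0,0],[[0.001,0,0],0,0],[[0.0015,0,0],0,0],[[0.002,0,0],0,0]]}}

```text
time_s: 6.6
position: [0.504, 0.032, 0.0222]
tool_rot: [[0.959, 0.283, -0.0], [0.283, -0.959, -0.0], [-0.0, 0.0, -1.0]]
ft_force: [-1.1, -0.5, 0.1]
grip_width: 0.0001
gripper_force: 0.0
```

```bash
cat > med.py <<'E'
from h import *
d=grab("top"); P=cloud(d); hsv=cv2.cvtColor(d["img"],cv2.COLOR_RGB2HSV)
y=np.radians(16.4); e=np.array([np.cos(y),np.sin(y)]); n=np.array([-e[1],e[0]]); O=np.array([.5633,.0497])
o=env.observe(); q=o["position"][:2]-O; print("tcp fix",q@e,q@n,o["position"][2],"F",o["ft_force"][:2]@e,o["ft_force"][:2]@n,o["ft_force"][2])
m=((hsv[...,1]<60)&(hsv[...,2]>110)&(P[...,2]>.0295)&(P[...,2]<.04)); X=P[...,:2]-O; m&=(abs(X@e)<.11)&(abs(X@n)<.053)
m=cv2.morphologyEx(m.astype(np.uint8),cv2.MORPH_OPEN,np.ones((3,3)))
k=max(cv2.findContours(m,0,2)[0],key=cv2.contourArea); (x,yy),r=cv2.minEnclosingCircle(k); c=ray(d,x,yy,.033)[:2]-O
print("medal fix",c@e,c@n,"px",x,yy,r); save(d,"top_m%d.png"%(o["time_s"]*10))
E
python3 med.py
```

```text
tcp fix -0.06184344157172427 -0.00024302231663390558 0.022229763394138673 F -0.1432715296336321 -0.7548049294579441 0.2688815029635363Traceback (most recent call last):
  File "med.py", line 7, in <module>
    k=max(cv2.findContours(m,0,2)[0],key=cv2.contourArea); (x,yy),r=cv2.minEnclosingCircle(k); c=ray(d,x,yy,.033)[:2]-O
ValueError: max() iterable argument is empty
```

The arm probably hides the top view. I'll keep feeling for the stop.

>>> {"method": "drive_tool", "body": {"series": [[[0.0005,0,0],0,0],[[0.001,0,0],0,0],[[0.0015,0,0],0,0],[[0.002,0,0],0,0],[[0.002,0,0],0,0]]}}

```text
time_s: 7.15
position: [0.5059, 0.0326, 0.0222]
tool_rot: [[0.959, 0.283, 0.0], [0.283, -0.959, -0.0], [0.0, 0.0, -1.0]]
ft_force: [-0.2, -1.0, 0.7]
grip_width: 0.0001
gripper_force: 0.0
```

Run:
```python
from h import *
a=grab("wrist"); b=grab("side")
o=np.hstack([cv2.resize(a["img"],(400,300)),cv2.resize(b["img"][215:325,250:390],(400,300),interpolation=cv2.INTER_CUBIC)])
cv2.imwrite("pics/p3.png",o[...,::-1]); np.savez("/tmp/w",img=a["img"],depth=a["depth"],K=a["K"],R=a["R"],t=a["t"])
```

```text
(no output)
```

View pics/p3.png

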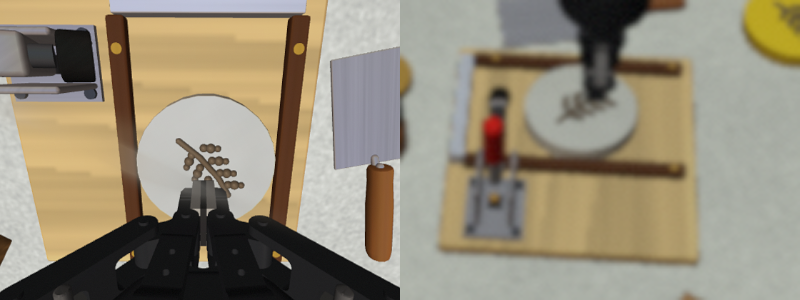

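The medal has not moved; the gap to the stop is still about 50 mm. The fingertips seem to be over it even though the TCP reads z = 22 mm. I'll check the tip height from the depth data.

Run:
```python
from h import *
y=np.radians(16.4); e=np.array([np.cos(y),np.sin(y)]); n=np.array([-e[1],e[0]]); O=np.array([.5633,.0497])
T=env.observe()["position"]; print(T)
for nm in("side","wrist"):
    d=grab(nm); P=cloud(d); X=P[...,:2]-O; a=X@e; b=X@n; z=P[...,2]
    c=d["R"]@T+d["t"]; u=d["K"]@c; print(nm,"TCP px",u[:2]/u[2])
    f=(abs(a+.06)<.03)&(abs(b)<.04)&(z<.2)&(d["depth"]>0)
    dark=f&(d["img"].max(-1)<90)&(z>.0)
    q=np.sort(z[dark]); print(" dark low z",dark.sum(),q[:12])
    for lo in(.02,.03,.036,.045,.06,.08):
        m=f&(z>lo)&(z<lo+.012); print(lo,m.sum(),a[m].min() if m.any() else 0,a[m].max() if m.any() else 0,b[m].min() if m.any() else 0,b[m].max() if m.any() else 0)
    med=(abs(z-.033)<.003)&(abs(b)<.05)&(a<.04)&(a>-.13); print(" medal a",a[med].min(),a[med].max(),b[med].min(),b[med].max(),z[med].mean())
```

```text
[0.50583063 0.03255531 0.02221314]
side TCP px [317.25603558 257.2662735 ]
 dark low z 330 [0.05605383 0.05669348 0.05891358 0.05955778 0.06074092 0.06082412
 0.06208678 0.06224044 0.06246709 0.06281184 0.06535104 0.06569954]
0.02 152 -0.08945043744721788 -0.03038463596651973 -0.03876496465483038 0.03989385507826949
0.03 456 -0.08899313981858985 -0.030036442500292478 -0.039984038741197186 0.039754988512230166
0.036 47 -0.08609017187322568 -0.031605042203262185 -0.03727571718747204 0.037740673238874985
0.045 5 -0.07017519572807634 -0.0527784591587249 0.004167711440475431 0.01015621782893362
0.06 24 -0.07204387264108814 -0.05219763865815504 0.005952461198575256 0.015315143191041455
0.08 0 0 0 0 0
 medal a -0.09902652261173511 -0.0005998392687617142 -0.049978532432208664 0.049528555035486845 0.03295241519150009
wrist TCP px [285.69993237 245.29160996]
 dark low z 36450 [0.0317636  0.03184531 0.03194187 0.03196287 0.03208082 0.03210758
 0.03225113 0.03225453 0.03225644 0.03233192 0.03237657 0.03237948]
0.02 4839 -0.08992496108228965 -0.03000085866685842 -0.03996783399745187 0.03999844121672043
0.03 12572 -0.08992496108228965 -0.03000085866685842 -0.039995146006918746 0.03999844121672043
0.036 64 -0.06410048555597882 -0.03325141609707368 -0.023232466738208956 0.011450135039782556
0.045 79 -0.05404808371898692 -0.04849981554898814 -0.00686045994228798 0.010514409923132009
0.06 858 -0.05394099692397686 -0.048245634325264956 -0.01311164211600336 0.014061589009809377
0.08 1210 -0.0711094984935988 -0.04717882053883888 -0.018725591096937395 0.01763829493739973
 medal a -0.0917862418594529 0.0011976046130911752 -0.04996669546993042 0.04828599571613732 0.0322390885679219
```

The depth shows the real finger ends at about z = 45–55 mm, well above the reported TCP. Medal and board heights check out in both views. I'll retreat to just behind the medal and measure the tip offset properly from the side and wrist views.

Run:
```python
from h import *
y=np.radians(16.4); e=np.array([np.cos(y),np.sin(y)]); n=np.array([-e[1],e[0]]); O=np.array([.5633,.0497])
T=env.observe()["position"]
for nm in("side","wrist"):
    d=grab(nm); P=cloud(d); X=P[...,:2]-O; a=X@e; b=X@n; z=P[...,2]
    f=(abs(a+.06)<.02)&(abs(b)<.025)&(z>.037)&(z<.12)
    print(nm,np.histogram(z[f],np.arange(.037,.1,.003)))
    if nm=="wrist":
        c=d["img"][180:420,150:410]
    else:
        c2=d["img"][215:285,280:370]
o=np.hstack([cv2.resize(c,(400,370)),cv2.resize(c2,(400,370),interpolation=cv2.INTER_CUBIC)]); cv2.imwrite("pics/p4.png",o[...,::-1])
```

```text
side (array([11,  2,  0,  0,  1,  1,  3,  5,  6,  5,  5,  5,  5,  2,  0,  0,  0,
        0,  0,  1]), array([0.037, 0.04 , 0.043, 0.046, 0.049, 0.052, 0.055, 0.058, 0.061,
       0.064, 0.067, 0.07 , 0.073, 0.076, 0.079, 0.082, 0.085, 0.088,
       0.091, 0.094, 0.097]))
wrist (array([  2,   0,   0,   0,   0,  25, 113, 173, 193, 217, 208, 243, 257,
       257, 265, 149, 473, 340, 358, 697]), array([0.037, 0.04 , 0.043, 0.046, 0.049, 0.052, 0.055, 0.058, 0.061,
       0.064, 0.067, 0.07 , 0.073, 0.076, 0.079, 0.082, 0.085, 0.088,
       0.091, 0.094, 0.097]))
```

View pics/p4.png

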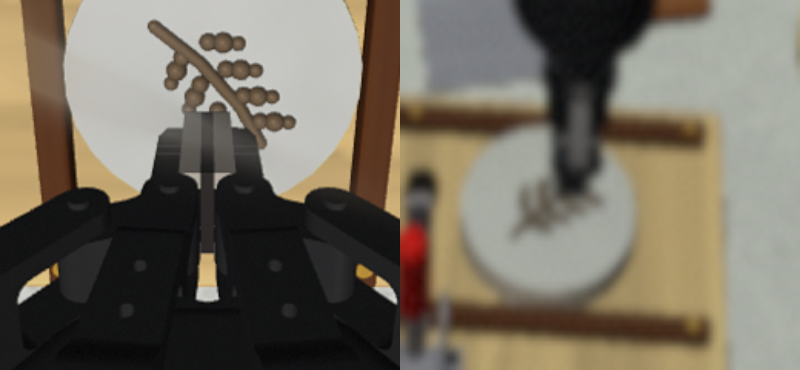

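The fingertip ends sit at z ≈ 53 mm (wrist depth) while the TCP reads 22 mm, so they cleared the medal and nothing was touched. I'll back out level, lower about 24 mm with a force check, and re-measure the tip before going further.

>>> {"method": "drive_tool", "body": {"series": [[[-0.005,0,0],0,0],[[-0.015,0,0],0,0],[[-0.027,0,0],0,0],[[-0.04,0,0],0,0],[[-0.052,0,0],0,0],[[-0.062,0,0],0,0],[[-0.067,0,0],0,0],[[-0.067,0,0],0,0],[[-0.067,0,0.004],0,0],[[-0.067,0,0.008],0,0],[[-0.067,0,0.012],0,0],[[-0.067,0,0.015],0,0],[[-0.067,0,0.018],0,0],[[-0.067,0,0.02],0,0],[[-0.067,0,0.022],0,0],[[-0.067,0,0.023],0,0],[[-0.067,0,0.024],0,0],[[-0.067,0,0.024],0,0],[[-0.067,0,0.024],0,0]]}}

```text
time_s: 9.35
position: [0.4416, 0.0136, -0.0017]
tool_rot: [[0.959, 0.283, 0.0], [0.283, -0.959, -0.0], [0.0, 0.0, -1.0]]
ft_force: [0.8, 0.9, 1.2]
grip_width: -0.0002
gripper_force: 0.0
```

```bash
cat > tip.py <<'E'
from h import *
y=np.radians(16.4); e=np.array([np.cos(y),np.sin(y)]); n=np.array([-e[1],e[0]]); O=np.array([.5633,.0497])
o=env.observe(); q=o["position"][:2]-O; print("tcp fix",q@e,q@n,o["position"][2],"F",o["ft_force"])
d=grab("wrist"); P=cloud(d); X=P[...,:2]-O; a=X@e; b=X@n; z=P[...,2]
f=(abs(a-q@e)<.02)&(abs(b)<.016)&(z>.017)&(z<.1); f[:,:250]=0; f[:,320:]=0
print(np.histogram(z[f],np.arange(.017,.08,.003))[0])
g=f&(z<.045); print("front a",a[g].max() if g.any() else 0)
w=(abs(z-.033)<.003)&(abs(b)<.03)&(a<.06)&(a>-.13)&(d["img"].min(-1)>90); print("medal a",a[w].min(),a[w].max())
E
python3 tip.py
```

```text
tcp fix -0.12693636361712649 -0.00028843244979037674 -0.0017115750300692248 F [0.78049474 0.90042551 1.16375719]
[  0   0   0   0  52 133 179 205 222 212 236 274 263 218 156 614 192 247
 601 639]
front a -0.11527130676878797
medal a -0.12070304615175782 -0.016787551643193933
```

Still no contact, and the tip is at z ≈ 29.5 mm against a TCP of −1.7 mm. The offset is a consistent 31 mm, so I'll use it from here. Lower 7 mm more, putting the tip at about 22 mm, then push.

>>> {"method": "drive_tool", "body": {"series": [[[0,0,0.002],0,0],[[0,0,0.004],0,0],[[0,0,0.006],0,0],[[0,0,0.007],0,0],[[0.003,0,0.007],0,0],[[0.006,0,0.007],0,0],[[0.009,0,0.007],0,0],[[0.012,0,0.007],0,0],[[0.015,0,0.007],0,0],[[0.018,0,0.007],0,0],[[0.021,0,0.007],0,0],[[0.024,0,0.007],0,0],[[0.027,0,0.007],0,0]]}}

```text
time_s: 10.7
position: [0.4676, 0.0213, -0.0088]
tool_rot: [[0.959, 0.283, -0.0], [0.283, -0.959, 0.0], [-0.0, -0.0, -1.0]]
ft_force: [-1.6, -1.1, 0.9]
grip_width: -0.0
gripper_force: 0.7
```

```bash
python3 tip.py
```

```text
tcp fix -0.09986506822272231 -0.00020977477558001972 -0.008793759604316408 F [-1.60155625 -1.08102822  0.8736172 ]
[  0   0   7  70 709 854 213 248 225 273 264 179 188 592 195 300 772 494
 414 357]
front a -0.07986582705225202
medal a -0.09295768764190773 0.008536768853546125
```

Contact: about −1.9 N along the guide. Around 38 mm is left, so I'll push on and feel for the stop at the end.

>>> {"method": "drive_tool", "body": {"series": [[[0.003,0,0],0,0],[[0.006,0,0],0,0],[[0.009,0,0],0,0],[[0.012,0,0],0,0],[[0.015,0,0],0,0],[[0.018,0,0],0,0],[[0.021,0,0],0,0],[[0.024,0,0],0,0],[[0.027,0,0],0,0],[[0.029,0,0],0,0],[[0.031,0,0],0,0],[[0.033,0,0],0,0],[[0.034,0,0],0,0],[[0.035,0,0],0,0]]}}

```text
time_s: 12.15
position: [0.501, 0.0312, -0.0088]
tool_rot: [[0.959, 0.283, -0.0], [0.283, -0.959, -0.0], [-0.0, -0.0, -1.0]]
ft_force: [-0.5, -0.7, -0.7]
grip_width: 0.0001
gripper_force: 0.5
```

>>> {"method": "drive_tool", "body": {"series": [[[0.0005,0,0],0,0],[[0.001,0,0],0,0],[[0.0015,0,0],0,0],[[0.002,0,0],0,0]]}}

```text
time_s: 12.55
position: [0.503, 0.0317, -0.0088]
tool_rot: [[0.959, 0.283, -0.0], [0.283, -0.959, 0.0], [-0.0, -0.0, -1.0]]
ft_force: [-3.1, -0.7, -0.4]
grip_width: -0.0002
gripper_force: 0.5
```

>>> {"method": "drive_tool", "body": {"series": [[[0.0005,0,0],0,0],[[0.001,0,0],0,0],[[0.001,0,0],0,0]]}}

```text
time_s: 12.85
position: [0.504, 0.032, -0.0088]
tool_rot: [[0.959, 0.283, 0.0], [0.283, -0.959, 0.0], [0.0, 0.0, -1.0]]
ft_force: [-0.0, 0.1, -0.2]
grip_width: -0.0002
gripper_force: 0.2
```

```bash
python3 tip.py
python3 - <<'E'
from h import *
save(grab("wrist"),"w5.png")
E
```

```text
tcp fix -0.06184693876872051 -0.00024412167640517832 -0.008758357083443788 F [-0.01346667  0.12295864 -0.15216986]
[  0   0   0  75 738 825 225 241 234 269 276 165 171 605 203 292 750 537
 391 362]
front a -0.041849664767353675
medal a -0.055477104654553716 0.046580929698618746
```

View pics/w5.png

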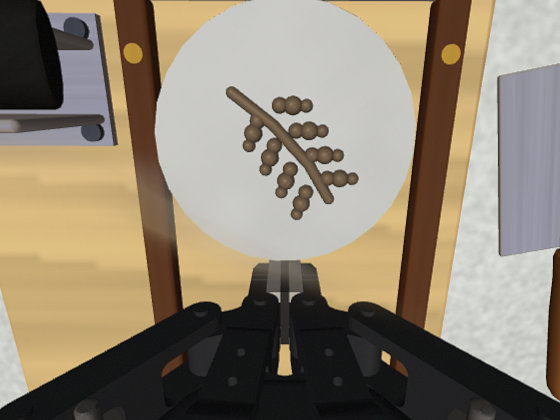

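The medal is moving ahead of the fingertips: its rear edge is at (285,262), its front edge at the top of the frame. No stop force yet, so I'll go on in small steps.

>>> {"method": "drive_tool", "body": {"series": [[[0.0005,0,0],0,0],[[0.001,0,0],0,0],[[0.0015,0,0],0,0],[[0.0015,0,0],0,0]]}}

```text
time_s: 13.35
position: [0.5055, 0.0324, -0.0087]
tool_rot: [[0.959, 0.283, 0.0], [0.283, -0.959, 0.0], [0.0, 0.0, -1.0]]
ft_force: [-1.5, -0.0, -0.4]
grip_width: 0.0003
gripper_force: 0.4
```

>>> {"method": "drive_tool", "body": {"series": [[[0.0005,0,0],0,0],[[0.001,0,0],0,0],[[0.001,0,0],0,0]]}}

```text
time_s: 13.65
position: [0.5064, 0.0327, -0.0088]
tool_rot: [[0.959, 0.283, 0.0], [0.283, -0.959, 0.0], [0.0, 0.0, -1.0]]
ft_force: [-0.6, 0.3, 1.0]
grip_width: -0.0001
gripper_force: 0.4
```

```bash
python3 tip.py
```

```text
tcp fix -0.05937590869311025 -0.00022030808968415486 -0.008769240421155379 F [-0.6273218   0.31061557  1.0020643 ]
[  0   0   5  71 726 853 207 248 242 261 264 178 183 597 198 294 754 520
 407 348]
front a -0.03938442748971327
medal a -0.05297796869671421 0.04890731108300628
```

>>> {"method": "drive_tool", "body": {"series": [[[0.0005,0,0],0,0],[[0.001,0,0],0,0],[[0.001,0,0],0,0]]}}

```text
time_s: 14.0
position: [0.5065, 0.0328, -0.0088]
tool_rot: [[0.959, 0.283, -0.002], [0.283, -0.959, -0.0], [-0.002, -0.0, -1.0]]
ft_force: [-4.9, -2.7, 3.3]
grip_width: -0.0002
gripper_force: 2.6
```

>>> {"method": "drive_tool", "body": {"series": [[[0.0005,0,0],0,0],[[0.001,0,0],0,0],[[0.001,0,0],0,0]]}}

```text
time_s: 14.3
position: [0.5065, 0.0328, -0.0088]
tool_rot: [[0.959, 0.283, -0.004], [0.283, -0.959, -0.001], [-0.004, -0.0, -1.0]]
ft_force: [-8.4, -6.1, 6.7]
grip_width: 0.0002
gripper_force: 4.9
```

```bash
python3 tip.py
```

```text
tcp fix -0.05927654695547241 -0.00012281413864105237 -0.008826945724012741 F [-8.39484775 -6.08091989  6.68345532]
[  0   0   4  67 718 844 205 242 242 267 274 169 182 610 186 288 774 516
 404 359]
front a -0.03928084149258404
medal a -0.0527672277979883 0.04922240169283025
```

The medal is home: it stalls at about 10 N, and its front edge reads 49 mm. Next I'll back off, rise, and go over to the −y side of the lever.

>>> {"method": "drive_tool", "body": {"series": [[[-0.004,0,0],0,0],[[-0.012,0,0],0,0],[[-0.022,0,0],0,0],[[-0.025,0,-0.005],0,0],[[-0.025,0,-0.025],0,0],[[-0.025,0,-0.055],0,0],[[-0.025,0,-0.09],0,0],[[-0.025,0,-0.125],0,0],[[-0.025,0,-0.155],0,0],[[-0.025,0,-0.175],0,0],[[-0.02,-0.004,-0.18],0,0],[[-0.005,-0.016,-0.18],0,0],[[0.015,-0.034,-0.18],0,0],[[0.035,-0.052,-0.18],0,0],[[0.055,-0.07,-0.18],0,0],[[0.07,-0.083,-0.18],0,0],[[0.077,-0.09,-0.18],0,0],[[0.077,-0.09,-0.18],0,0],[[0.077,-0.09,-0.18],0,0]]}}

```text
time_s: 16.25
position: [0.5561, 0.141, 0.1708]
tool_rot: [[0.959, 0.283, -0.001], [0.283, -0.959, -0.0], [-0.001, -0.0, -1.0]]
ft_force: [-0.4, -0.0, -0.4]
grip_width: 0.0001
gripper_force: 0.0
```

Run:
```python
from h import *
y=np.radians(16.4); e=np.array([np.cos(y),np.sin(y)]); n=np.array([-e[1],e[0]]); O=np.array([.5633,.0497])
o=env.observe(); q=o["position"][:2]-O; print("tcp fix",q@e,q@n,o["position"][2],"F",o["ft_force"])
w=grab("wrist"); d=grab("side")
for k in(w,d):
    P=cloud(k); X=P[...,:2]-O; a=X@e; b=X@n; z=P[...,2]; hsv=cv2.cvtColor(k["img"],cv2.COLOR_RGB2HSV)
    r=((hsv[...,0]<6)|(hsv[...,0]>174))&(hsv[...,1]>130)&(hsv[...,2]>60)&(abs(a)<.1)&(b>.05)&(b<.2)
    if r.sum(): print("red",r.sum(),"a",np.percentile(a[r],[2,50,98]),"b",np.percentile(b[r],[2,98]),"z",np.percentile(z[r],[2,98]))
    m=(abs(z-.033)<.003)&(abs(b)<.06)&(a<.06)&(a>-.13)&(k["img"].min(-1)>90)&(hsv[...,1]<40)
    if m.sum()>50: print("medal",np.percentile(a[m],[.5,99.5]),np.percentile(b[m],[.5,99.5]))
o=np.hstack([cv2.resize(w["img"],(400,300)),cv2.resize(d["img"][160:310,220:400],(400,300),interpolation=cv2.INTER_CUBIC)])
cv2.imwrite("pics/p6.png",o[...,::-1])
```

```text
tcp fix 0.018901555572392183 0.08960362002449868 0.17076695125043906 F [-0.44971078 -0.03757621 -0.44785366]
red 1437 a [0.0165935  0.02588067 0.0298765 ] b [0.10707005 0.13103039] z [0.1127354  0.17162589]
medal [-0.04583548  0.04917893] [-0.04706137  0.04679404]
red 107 a [0.01427312 0.02053247 0.02727775] b [0.07965938 0.13556162] z [0.11243635 0.17280965]
medal [-0.04607248  0.05864228] [-0.05036683  0.05179704]
```

View pics/p6.png

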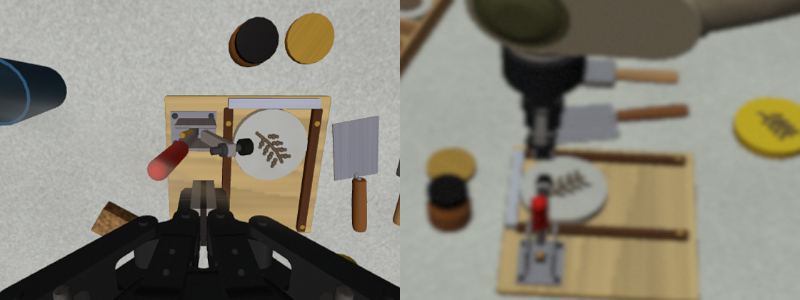

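The wrist view shows the medal home against the stop (measured extent about −46 to 49 mm, b ±47 mm). The red lever is upright at (168,160) with the fingers just on its −y side. The lever plane measures about 20–22 mm in fixture x. I'll descend beside it and start the arc.

>>> {"method": "drive_tool", "body": {"series": [[[0.002,0,0.015],0,0],[[0.002,0,0.035],0,0],[[0.002,0,0.048],0,0],[[0.002,-0.002,0.05],0,0],[[0.002,-0.008,0.05],0,0],[[0.002,-0.0142,0.05],0,0],[[0.002,-0.0215,0.0512],0,0],[[0.002,-0.026,0.0524],0,0],[[0.002,-0.0304,0.0536],0,0],[[0.002,-0.0348,0.0551],0,0],[[0.002,-0.0391,0.0567],0,0]]}}

```text
time_s: 17.45
position: [0.5478, 0.1796, 0.1152]
tool_rot: [[0.959, 0.283, 0.002], [0.283, -0.959, -0.0], [0.002, 0.001, -1.0]]
ft_force: [1.2, -3.6, 4.5]
grip_width: 0.0002
gripper_force: 2.9
```

```bash
cat > lev.py <<'E'
from h import *
y=np.radians(16.4); e=np.array([np.cos(y),np.sin(y)]); n=np.array([-e[1],e[0]]); O=np.array([.5633,.0497])
o=env.observe(); q=o["position"][:2]-O; F=o["ft_force"]; print("tcp fix",q@e,q@n,o["position"][2],"F",F[:2]@e,F[:2]@n,F[2])
k=grab("side"); P=cloud(k); X=P[...,:2]-O; a=X@e; b=X@n; z=P[...,2]; hsv=cv2.cvtColor(k["img"],cv2.COLOR_RGB2HSV)
r=((hsv[...,0]<6)|(hsv[...,0]>174))&(hsv[...,1]>130)&(hsv[...,2]>60)&(abs(a-.02)<.03)&(b>.05)&(b<.26)
if r.sum(): print("red",r.sum(),"b",np.percentile(b[r],[5,50,95]),"z",np.percentile(z[r],[5,50,95]),"theta~",np.arctan2(np.median(b[r])-.105,np.median(z[r])-.06)-.22)
E
python3 lev.py
```

```text
tcp fix 0.021853630215110727 0.12902936213854455 0.11515364392008948 F 0.13422057499841666 -3.7460111466832013 4.526724693213442
red 71 b [0.14038111 0.15484929 0.16066388] z [0.13844394 0.15802811 0.16327887] theta~ 0.25044066592277203
```

The lever is following: θ ≈ 0.25–0.28 with moderate force. I'll continue along the arc past the dead point.

>>> {"method": "drive_tool", "body": {"series": [[[0,-0.0042,0.002],0,0],[[0,-0.0083,0.0041],0,0],[[0,-0.0123,0.0064],0,0],[[0,-0.0162,0.0089],0,0],[[0,-0.0199,0.0116],0,0],[[0,-0.0235,0.0145],0,0],[[0,-0.0269,0.0176],0,0],[[0,-0.0302,0.0208],0,0]]}}

```text
time_s: 18.3
position: [0.5395, 0.2086, 0.0945]
tool_rot: [[0.959, 0.283, 0.002], [0.283, -0.959, 0.0], [0.002, 0.001, -1.0]]
ft_force: [0.4, -2.4, 7.6]
grip_width: -0.0002
gripper_force: 3.7
```

```bash
python3 lev.py
```

```text
tcp fix 0.022059568096102676 0.15916741615993069 0.09452143810687474 F -0.2627952764575955 -2.4386361895839137 7.602286022200317
red 64 b [0.16612656 0.18280423 0.19055703] z [0.12222577 0.13370446 0.1369915 ] theta~ 0.5924512336001982
```

>>> {"method": "drive_tool", "body": {"series": [[[0,-0.0032,0.0034],0,0],[[0,-0.0061,0.007],0,0],[[0,-0.0089,0.0107],0,0],[[0,-0.0115,0.0145],0,0],[[0,-0.0139,0.0185],0,0],[[0,-0.0161,0.0226],0,0],[[0,-0.0181,0.0268],0,0],[[0,-0.0199,0.031],0,0],[[0,-0.0214,0.0354],0,0],[[0,-0.0227,0.0398],0,0],[[0,-0.0238,0.0443],0,0],[[0,-0.0238,0.0443],0,0]]}}

```text
time_s: 19.55
position: [0.5318, 0.2312, 0.0487]
tool_rot: [[0.959, 0.283, -0.001], [0.283, -0.959, -0.0], [-0.001, -0.0, -1.0]]
ft_force: [-0.5, -0.6, 0.5]
grip_width: -0.0
gripper_force: 0.0
```

```bash
python3 lev.py
```

```text
tcp fix 0.021013138279560452 0.18305729227300457 0.04870552608850378 F -0.6235983895207243 -0.4114858554205558 0.4594561621422082
red 87 b [0.18684482 0.20257974 0.24360735] z [0.06427289 0.06805139 0.16455982] theta~ 1.2684719126436832
```

The force is gone and the grip's top surface reads z ≈ 68 mm, so the lever is level and has snapped over. I'll retreat straight up, move back over open table, and check.

>>> {"method": "drive_tool", "body": {"series": [[[0,0,-0.01],0,0],[[0,0,-0.03],0,0],[[0,0,-0.06],0,0],[[0,0,-0.1],0,0],[[0,0,-0.135],0,0],[[0,0,-0.155],0,0],[[-0.015,0,-0.16],0,0],[[-0.04,0,-0.16],0,0],[[-0.075,0,-0.16],0,0],[[-0.11,0,-0.16],0,0],[[-0.135,0,-0.16],0,0],[[-0.145,0,-0.16],0,0],[[-0.145,0,-0.16],0,0],[[-0.145,0,-0.16],0,0]]}}

```text
time_s: 21.0
position: [0.3941, 0.1903, 0.2099]
tool_rot: [[0.959, 0.283, 0.001], [0.283, -0.959, 0.0], [0.001, 0.0, -1.0]]
ft_force: [-0.3, 0.6, 0.1]
grip_width: -0.0003
gripper_force: 0.0
```

```bash
python3 lev.py
python3 - <<'E'
from h import *
y=np.radians(16.4); e=np.array([np.cos(y),np.sin(y)]); n=np.array([-e[1],e[0]]); O=np.array([.5633,.0497])
w=grab("top"); d=grab("side")
for k in(w,d):
    P=cloud(k); X=P[...,:2]-O; a=X@e; b=X@n; z=P[...,2]; hsv=cv2.cvtColor(k["img"],cv2.COLOR_RGB2HSV)
    m=(abs(z-.033)<.003)&(abs(b)<.051)&(a<.0495)&(a>-.13)&(k["img"].min(-1)>90)&(hsv[...,1]<40); print("medal",m.sum(),a[m].min(),b[m].min(),z[m].mean())
o=np.hstack([cv2.resize(w["img"][150:330,120:360],(400,300)),cv2.resize(d["img"][190:340,230:410],(400,300))]); cv2.imwrite("pics/p7.png",o[...,::-1])
E
```

```text
tcp fix -0.12257993657056795 0.18267875307649328 0.2099256246229636 F -0.13234031534969337 0.6153920406303971 0.11531670909223168
red 169 b [0.15294804 0.18311086 0.21302678] z [0.06334249 0.06759454 0.07086052] theta~ 1.2538732603497134
medal 901 -0.04851228180117881 -0.046923217242128466 0.032850793305651146
medal 713 -0.04653680584783798 -0.049944763928790915 0.03308707230144201
```

View pics/p7.png

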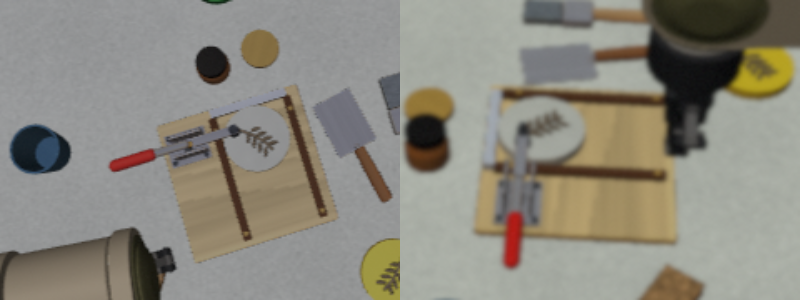

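The pictures show the medal against the stop (258,138), the arm level with its pad on the medal at (235,130), and the red lever flat at (130,160). The bystanders in view appear where they were, and the robot is clear. Handing in.

```bash
python3 -c "
from rig import env
print(env.close_job())"
```

```text
the job is handed in; nothing more can be done
None
```

The medal is home against the end stop, the lever is locked with the pad on the medal, and I've handed the job in; no verdict came back, and the fingertips really sat about 31 mm above the reported TCP, which I corrected for after a first pass over the medal touched nothing.

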